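# Clamp a sample jar with the inner knob of a coaxial drive

## Task

Stand the smaller screw-top jar upright on the bed of the clamping stage, between its jaws, and let go. Then turn only the small inner knob clockwise until the rubber pad holds the jar against the back jaw with about 10 newtons (snug; never more than 25), and let go of the knob. The big outer ring under the knob has been set by a colleague and must stay as it is; leave the other things on the bench alone.

Things in the scene. Friction and masses are not known exactly. Their poses are not given: they have to be found in the camera images.
- stage: grey clamping stage, fixed; base plate 84 x 190 x 8 mm (x, y, z), origin at the centre of its underside. At its -y end a white drive housing 76 x 69 mm, top at z 71, inner face at y -26, carries the concentric knobs (vertical axis at x 0, y -60.5). The rest is the bed, top at z 8, with low rails along its sides (inner faces at x +-26.5, top z 17) and two upright jaws across it
- seat (a point): point on the top of the bed (z 8 mm of the stage), midway between the rails, where the jar's centre is put down; axes as the stage's. At the start the opening from pad to back jaw is 55 to 67 mm in y, at least 27 mm to either side of this point. Jaw tops are 38 mm above the bed, below the jar's lid
- front_jaw_face (a point): middle of the steel front jaw's face (44 mm wide), 20 mm above the bed. This jaw moves along the stage's +y, 12 mm per radian of the inner knob. A sprung rubber pad (26 mm wide, 24 high) on a set screw stands out 13 to 23 mm before this face; how far differs each time and is not measured: contact must be felt
- back_jaw: steel back jaw, 44 mm wide, 46 mm high, against which the jar is pressed; origin on the plane of its face (near y +64 mm of the stage), middle line, height of the stage's underside. The outer ring drives it, 1 mm/rad. The clamping force is the force between it and the jar
- knob_top (a point): centre of the top of the inner knob, on its vertical axis: aluminium, grips as a 26 mm cylinder, 22 mm high above the outer ring. Clockwise from above closes; starts fully back, range 3.3 rad, stays where left. Friction up to 0.26 N m in motion, less read at rest. Once the jar is held on both sides each radian adds 48 N of clamping; each 10 N adds 0.12 N m to the free-turning level
- ring_mark (a point): white mark on the flat top of the outer ring, 29 mm from the axis. The ring is a black disc 62 mm in diameter, 12 mm high, right under the inner knob; its top is 22 mm below the knob's top, 84 mm above the worktop. It turns at a touch (0.04 N m), so fingers must stay above it
- sample_jar: the smaller screw-top jar, 64 mm high, lid 45 mm in diameter (the top 16 mm), body 42 mm, 0.05 to 0.085 kg, upright on the worktop; origin at the centre of its underside, z up
- big_jar: bystander: the larger screw-top jar, 55 mm in diameter, 80 mm high; origin at the centre of its underside
- dish: bystander: clear petri dish, 58 mm in diameter, 13 mm high; origin at the centre of its underside
- tally_counter: bystander: hand tally counter, 51 x 53 x 22 mm; origin at the centre of its underside

How it is judged:
By the outcome, as a careful person would: the job done as asked, in the order asked, and still so for the second after the job is handed in, with the robot touching nothing.
It also fails if it takes over 67 s, if anything falls off the work surface, if the arm or the gripper's body presses on something with over 40 N, if the wrist force passes 120 N, or if a joint passes its speed limit or range.

## Robot

A 6-joint arm with a two-finger parallel gripper is mounted at the origin on a cart in front of the work surface, level with it; the furniture and walls round the work are solid. World frame = base frame: x ahead of the robot, y to its left, z up, the work surface at z = 0. Lengths are in mm, angles in degrees, forces in N, time in s.
With the tool pointing down it reaches from about 350 to 875 mm from the base axis. Payload 4.2 kg.
Tool frame: the origin (TCP) lies between the finger pads; the fingertips stand manip.finger_overhang ahead of it and the grasp point (between the pads) lies 5 mm behind it (manip.finger_overhang is the distance from the TCP to the fingertips, in mm); z points along the fingers, y is the line along which they close (so a half turn about z gives the same grasp; the last joint's range is limited). The gripper opens to 87 mm and grips with 3 to 60 N. Pads are 19 mm wide; open, the fingers measure 117 mm over their backs; the gripper's body (75 mm by 190 mm) begins 51 mm behind the grasp point.
Start: joints at [-58.235, 22.042, 0.453, 0, -68.411, -14.817], TCP at [182.207, -597.829, 198.75] pointing down, gripper open.
Joint ranges: [-179.83, 179.83], [-69.29, 118.12], [-61.27, 80.66], [-181.25, 117.63], [-171.15, -9.14], [-177.46, 177.46]. Speed limits (degrees/s): [159.86, 159.86, 180, 180, 180, 180].

## Interface

Orientations are given as [roll, pitch, yaw] about the fixed x, y, z axes, in that order (R = Rz(yaw) Ry(pitch) Rx(roll)).
In Python, from workcell import manip, camera, camera_params gives the robot as it stands.
- The arm moves only by the tool jog_arm, never from a script. Its argument "series" is one flat list of numbers, 4 for each row, row after row: the shift along the tool's x, y, z in units of 40 mm (1.0 is 40 mm), then the turn about the tool's z in units of 6 degrees (1.0 is 6 degrees). In form: [dx, dy, dz, spin, dx, dy, dz, spin, ...]. A call has 1 to 10 rows; each row shifts and turns the commanded pose from where the row before left it, along the tool's axes as they then stand; what a row does not reach is not made up. A row lasts 1/12 s, in which the tool goes at most 41.7 mm and 7.16 degrees, less where a joint would pass 70% of its speed; a pose out of reach is approached as far as the arm can. A call is refused whole if a number of a shift passes 1 or a number of a turn 1, either way. A call with a gripper value outside its range is refused whole. "gripper" is the opening, from -1 (shut) to 1 (fully open), set as the call begins (left out, the last holds). The fingers move at their own pace and stop on an object; the grip force is fixed at half the most. Time passes only in rows, so rows that do not move let the fingers close. It gives the time, the measured TCP pose, the force, the opening and the grip force at its end, in the units of the state.
- manip.get_state(): the state, without advancing time (a new reading comes with each control period).
- camera(name): name is "side" or "top" or "wrist"; returns (picture, depth): 400x640x3 uint8, blue, green, red; 400x640 float32, mm along the optical axis (not along the pixel's ray), 0 where there is no reading.
- camera_params(name): a dict with "fovy" (degrees; the focal length in pixels is half the picture's height over the tangent of half this angle, whatever the lens; pixels are square), "cx", "cy" (the principal point, pixels), "world_to_cam" (4x4, takes a point from world to camera coordinates). Camera axes: x right, y down, z forward; pixel columns grow to the right and rows downward; lengths in mm; the calibration is good to about 2 mm. The wrist camera is an equidistant fisheye: a pixel r from the principal point sees the ray r / f radians off the axis. A picture is of the moment at which its call begins: read the wrist's pose just before it. camera_params takes no time and is no camera call; for the wrist camera it gives the pose at the moment of the call.
- manip.sign_off(): hands the job in; it is judged then, once.
The state is a dict: "clock": time; "joint_positions": joint angles; "qvel": joint speeds; "tau": joint torques, N m; "tool_pos": TCP position; "ee_rot": TCP orientation; "contact_force": force on the tool from outside, world axes, zero at the start; "torque": the same for the moment, N m; "width": finger opening in mm; "finger_force": force on a finger pad.
Only numpy, scipy, OpenCV 4.12 (cv2) and the standard library are available. Lean on these libraries where they do the work, as an engineer would, in place of code of your own. Each camera call takes 0.05 s, during which the arm holds its last target. There are 200 camera calls.

## Working session

There is one attempt and no reset: what is moved stays moved. The work goes in short steps, Python scripts to look and compute and a tool call to move; the robot and the scene stay as the last step left them, time stands still between calls to the robot, and variables do not carry over. Pictures are saved under pics/ and viewed, at most 10 in all, crops included, and the job is handed in when it is done.

Besides the shell and the picture viewer there is one more tool, called after "Request:" as a command line: name --argument value ..., lists and objects as JSON in quotes. jog_arm: Moves the arm, as the interface text tells. Its arguments: {"type":"object","properties":{"series":{"type":"array"},"gripper":{"type":"number"}},"required":["series"]}

```bash
ls; mkdir -p pics
python3 - <<'E'
from workcell import manip,camera,camera_params
import cv2,numpy as np
s=manip.get_state();print(s,manip.finger_overhang)
ims=[]
for n in("side","top"):
    p,d=camera(n);np.savez(f"pics/{n}0.npz",p=p,d=d);cv2.imwrite(f"pics/{n}0.png",p)
    c=camera_params(n);print(n,c)
E
```

```text
pics
{'clock': 0.0, 'joint_positions': array([-5.82354638e+01,  2.20888227e+01,  3.80763748e-01, -3.00620056e-02,
       -6.84107811e+01, -1.48170652e+01]), 'qvel': array([-0.01072872, -0.05422645, -0.03423633, -0.04105639,  0.02910107,
       -0.0450177 ]), 'tau': array([-1.79922899e-04, -3.90667391e+01,  1.87409002e+01,  4.22004461e+00,
        1.09699965e-02, -1.95540169e-04]), 'tool_pos': array([ 182.02349516, -597.22820302,  197.68402157]), 'ee_rot': array([ 1.79877966e+02, -3.39078983e-03, -1.63063616e+02]), 'contact_force': array([ 1.37994487, -0.05926065,  0.36137511]), 'torque': array([-0.00148766,  0.01471753,  0.01859883]), 'finger_force': 0.0, 'width': 87.07529887645318} 14.0
side {'fovy': 49.74243474588029, 'cx': 321.8636272973131, 'cy': 196.59859553094307, 'world_to_cam': array([[-9.77945838e-01, -2.08822828e-01, -3.86825604e-03,
         4.92755777e+02],
       [-8.58044769e-02,  4.18582039e-01, -9.04116513e-01,
         8.24129731e+01],
       [ 1.90419350e-01, -8.83845067e-01, -4.27268497e-01,
         1.35107766e+03],
       [ 0.00000000e+00,  0.00000000e+00,  0.00000000e+00,
         1.00000000e+00]])}
top {'fovy': 44.11191856470809, 'cx': 316.4034769911614, 'cy': 199.18557668016896, 'world_to_cam': array([[ 1.31010619e-02, -9.99889138e-01, -7.07636103e-03,
         6.70310984e+01],
       [-9.96971252e-01, -1.25196124e-02, -7.67566439e-02,
         5.01922174e+02],
       [ 7.66595412e-02,  8.06052206e-03, -9.97024745e-01,
         1.28357088e+03],
       [ 0.00000000e+00,  0.00000000e+00,  0.00000000e+00,
         1.00000000e+00]])}
```

View pics/side0.png

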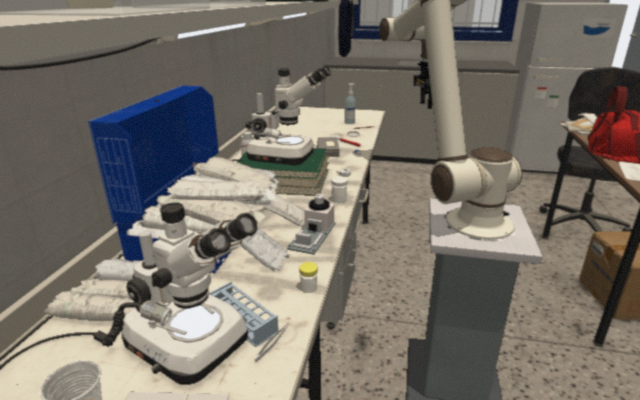

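View pics/top0.png

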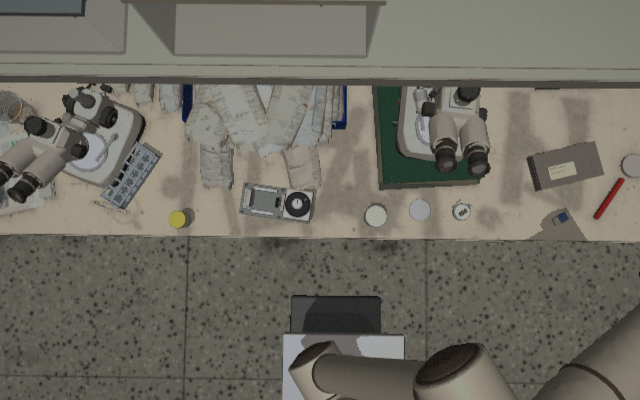

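The yellow-lidded jar, at (178,219) in the top view and (308,270) in the side view, is the smaller one. The white-lidded jar at (375,215) is bigger. The stage is at (277,203) in the top view, with the knob at (297,204) at its −y end and the bed to the left.

```bash
cat > h.py <<'E'
import numpy as np,cv2
from workcell import manip,camera,camera_params
def ray(n,u,v,c=None):
    c=c or camera_params(n);f=200/np.tan(np.radians(c["fovy"]/2));W=c["world_to_cam"];R=W[:3,:3]
    x,y=(u-c["cx"]),(v-c["cy"])
    if n=="wrist":
        r=np.hypot(x,y)+1e-9;t=r/f;d=np.array([x/r*np.sin(t),y/r*np.sin(t),np.cos(t)])
    else: d=np.array([x/f,y/f,1.])
    return -R.T@W[:3,3],R.T@d
def plane(n,u,v,z,c=None):
    o,d=ray(n,u,v,c);return o+d*(z-o[2])/d[2]
def cross(a,b):
    (o,d),(p,e)=a,b;d=d/np.linalg.norm(d);e=e/np.linalg.norm(e)
    t=np.linalg.lstsq(np.c_[d,-e],p-o,rcond=None)[0]
    A,B=o+d*t[0],p+e*t[1];return (A+B)/2,np.linalg.norm(A-B)
def blobs(m,amin=15):
    n,l,s,c=cv2.connectedComponentsWithStats(m.astype(np.uint8))
    return [(c[i].round(1),s[i]) for i in range(1,n) if s[i][4]>=amin]
E
python3 - <<'E'
from h import *
P={n:np.load(f"pics/{n}0.npz") for n in("side","top")}
q={}
for n in P:
    h=cv2.cvtColor(P[n]["p"],cv2.COLOR_BGR2HSV);m=(abs(h[...,0].astype(int)-28)<7)&(h[...,1]>130)&(h[...,2]>90)
    for c,s in blobs(m):print(n,"yellow",c,s)
    d=P[n]["d"]
t=P["top"]
h=cv2.cvtColor(t["p"],cv2.COLOR_BGR2HSV);m=np.zeros((400,640),bool);m[180:225,275:320]=h[180:225,275:320,2]<60
for c,s in blobs(m):print("dark",c,s)
a=cv2.resize(t["p"][170:235,160:330],None,fx=4.6,fy=4.6,interpolation=cv2.INTER_CUBIC)
b=cv2.resize(P["side"]["p"][185:300,270:345],None,fx=2.6,fy=2.6,interpolation=cv2.INTER_CUBIC)
o=np.zeros((600,800,3),np.uint8);o[:a.shape[0],:a.shape[1]]=a;o[300:300+min(300,b.shape[0]),:b.shape[1]]=b[:300]
cv2.imwrite("pics/c1.png",o)
for n,u,v in(("top",178,219),("top",297,204),("top",262,201),("top",375,215)):
    z=P[n]["d"][v,u];print(u,v,z,end=" ");o,d=ray(n,u,v);print((o+d*z).round(1))
E
```

```text
side yellow [308.1 268.8] [300 263  17  13 181]
top yellow [177.2 218.7] [169 211  17  16 213]
dark [297.1 204.2] [284 192  26  25 368]
dark [276.8 202. ] [275 198   5   9  31]
178 219 1259.6434 [442.7 425.6  61.5]
297 204 1217.2142 [482.  120.5 104.6]
262 201 1315.4154 [495.2 218.5   7.9]
375 215 1236.3888 [458.3 -74.3  82. ]
```

View pics/c1.png

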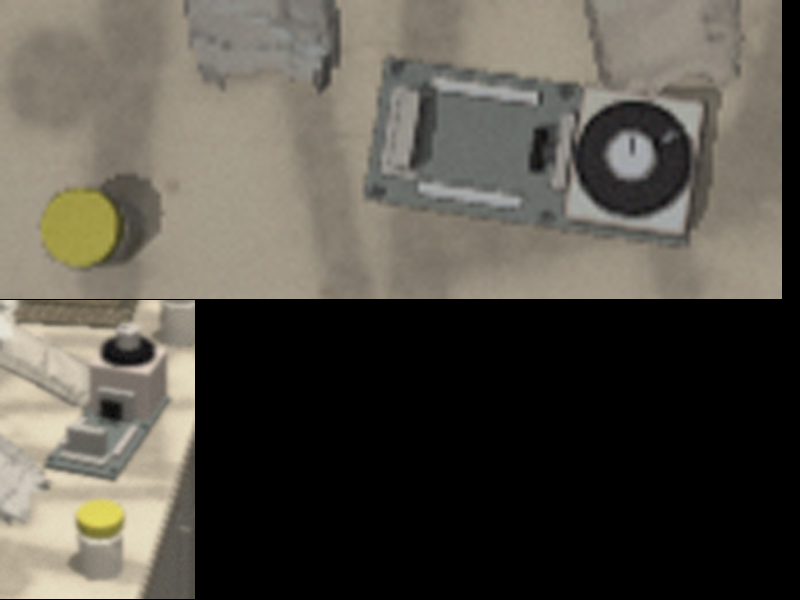

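The crop shows the stage turned about 8°. The knob is at crop (632,155), the pad at (542,150), the back jaw at (402,130), and the yellow-lidded jar is standing free. Next I'll cross the two views and check how high the obstacles are.

Run:
```python
from h import *
P={n:np.load(f"pics/{n}0.npz") for n in("side","top")}
T=P["top"]
print("lid top by plane64",plane("top",177.2,218.7,62).round(1))
# side lid blob centroid ~ on lid; use crossing as height check
print("lid cross",[np.round(x,1) for x in cross(ray("top",177.2,218.7),ray("side",308.1,267))])
t=T["p"];s=P["side"]["p"]
def knob(p,x0,x1,y0,y1):
    h=cv2.cvtColor(p,cv2.COLOR_BGR2HSV);m=np.zeros((400,640),bool);m[y0:y1,x0:x1]=(h[y0:y1,x0:x1,2]>130)
    return blobs(m,8)
print(knob(t,288,306,196,213));print("ring centre @84",plane("top",297.1,204.2,84).round(1))
k=plane("top",297.4,203.7,106);print("knob@106",k.round(1))
h=cv2.cvtColor(s,cv2.COLOR_BGR2HSV)
print("side ring dark",blobs((h[...,2]<60)&(np.indices((400,640))[0]>195)&(np.indices((400,640))[0]<212)&(np.indices((400,640))[1]>305)&(np.indices((400,640))[1]<332)))
# bed points (crop coords/4.6 + offset)
C=lambda u,v,z:plane("top",160+(u+.5)/4.6-.5,170+(v+.5)/4.6-.5,z)
for a,b,z in(((367,198),(690,243),4),((390,57),(560,80),8),((418,182),(522,206),17),((432,78),(540,105),17)):
    A,B=C(*a,z),C(*b,z);d=A-B;print(A.round(1),B.round(1),"yaw",np.degrees(np.arctan2(-d[0],d[1])).round(2))
for a in((402,130),(567,148),(542,150)):print(C(*a,46).round(1))
# height map
d=T["d"];c=camera_params("top");f=200/np.tan(np.radians(c["fovy"]/2));v,u=np.indices(d.shape)
X=np.stack([(u-c["cx"])/f*d,(v-c["cy"])/f*d,d],-1)-c["world_to_cam"][:3,3];X=X@c["world_to_cam"][:3,:3]
np.save("pics/X.npy",X)
ok=d>0
for y in range(-650,600,50):
    r=[]
    for x in range(350,800,50):
        m=ok&(abs(X[...,0]-x)<25)&(abs(X[...,1]-y)<25);r.append(int(X[m][:,2].max()) if m.any() else -1)
    print(y,r)
```

```text
lid top by plane64 [443.4 427.5  62. ]
lid cross [array([444.6, 428.1,  60.9]), np.float64(2.4)]
[(array([296.7, 203.4]), array([292, 199,  10,   9,  66], dtype=int32))]
ring centre @84 [482.8 121.2  84. ]
knob@106 [482.6 119.4 106. ]
side ring dark [(array([318.8, 205.2]), array([310, 200,  19,  10, 126], dtype=int32))]
[463.6 278.6   4. ] [439.9  90.9   4. ] yaw -7.19
[545.6 266.7   8. ] [533.4 167.6   8. ] yaw -7.02
[472.5 247.4  17. ] [459.5 187.3  17. ] yaw -12.24
[532.7 240.7  17. ] [517.8 178.1  17. ] yaw -13.35
[500.1 253.   46. ]
[491.2 159.9  46. ]
[489.9 173.9  46. ]
-650 [-745, 6, 20, 18, 43, 44, 47, 6, 6]
-600 [-745, 6, 14, 7, 46, 45, 46, 6, 7]
-550 [-744, 6, 19, 6, 47, 44, 44, 8, 5]
-500 [-744, 6, 7, 6, 45, 46, 42, 10, 6]
-450 [508, 6, 5, 6, 8, 6, 6, 6, 6]
-400 [-739, 6, 6, 6, 7, 7, 628, 626, 625]
-350 [-743, 6, 24, 20, 96, -1, 629, 627, 626]
-300 [-741, 5, 29, 25, 97, 148, 628, 626, 626]
-250 [-743, 6, 11, 411, 432, 405, 628, 626, 626]
-200 [-744, 6, 16, 411, 430, 404, 628, 627, 626]
-150 [-746, 5, 7, 401, 430, 407, 628, 626, 626]
-100 [-745, 4, 84, 82, 96, 127, 628, 626, 625]
-50 [-747, 7, 85, 83, 6, 5, 628, 626, 626]
0 [-750, 6, 5, 7, 6, 5, 806, 625, 625]
50 [-738, 6, 5, 6, 46, 72, 807, 160, 162]
100 [-749, 7, 106, 111, 58, 147, 807, 182, 185]
150 [-746, 6, 108, 108, 56, 166, 805, 180, 184]
200 [-745, 5, 23, 44, 19, 166, 805, 179, 180]
250 [-744, 6, 23, 50, 19, 172, 804, 184, 185]
300 [-747, 5, 10, 12, 53, 151, 803, 626, 186]
350 [-744, 5, 5, 5, 50, 151, 766, 759, 657]
400 [-739, 70, 71, 6, 37, 59, 767, 150, 117]
450 [-745, 69, 69, 6, 5, 5, 766, 7, 40]
500 [-748, 5, 6, 5, 43, 50, 705, 5, 41]
550 [-747, 6, 9, 46, 46, 64, 630, 157, 62]
```

Request:
jog_arm --series '[-0.76, 0.48, -0.19, 0, -0.76, 0.48, -0.19, 0, -0.76, 0.48, -0.19, 0, -0.76, 0.48, -0.19, 0, -0.76, 0.48, -0.19, 0, -0.76, 0.48, -0.19, 0, -0.76, 0.48, -0.19, 0, -0.76, 0.48, -0.19, 0]'

```text
clock: 0.77
tool_pos: [370.7, -378.3, 259.6]
ee_rot: [180.0, -0.0, -163.1]
contact_force: [0.6, -0.7, 0.3]
width: 87.0
finger_force: 0.0
```

Request:
jog_arm --series '[-0.3, 0.9, 0, 0, -0.3, 0.9, 0, 0, -0.3, 0.9, 0, 0, -0.3, 0.9, 0, 0, -0.3, 0.9, 0, 0, -0.3, 0.9, 0, 0, -0.3, 0.9, 0, 0, -0.3, 0.9, 0, 0, -0.3, 0.9, 0, 0, -0.3, 0.9, 0, 0]'

```text
clock: 1.6
tool_pos: [379.1, 1.0, 259.5]
ee_rot: [180.0, 0.0, -163.1]
contact_force: [0.7, 0.5, -0.0]
width: 86.8
finger_force: 0.0
```

Run:
```python
import numpy as np
from workcell import manip
X=np.load("pics/X.npy").reshape(-1,3);X=X[np.isfinite(X).all(1)]
for y in range(60,340,20):
    print(y,[X[(abs(X[:,1]-y)<10)&(X[:,2]>z)&(X[:,2]<300)&(X[:,0]>515)][:,0].min().round() if ((abs(X[:,1]-y)<10)&(X[:,2]>z)&(X[:,2]<300)&(X[:,0]>515)).any() else None for z in(40,80,110,150)])
s=manip.get_state();print(s["clock"],s["tool_pos"],s["ee_rot"],s["torque"],s["contact_force"])
```

```text
60 [np.float64(573.0), np.float64(635.0), np.float64(640.0), np.float64(653.0)]
80 [np.float64(515.0), np.float64(621.0), np.float64(621.0), np.float64(630.0)]
100 [np.float64(515.0), np.float64(613.0), np.float64(625.0), np.float64(627.0)]
120 [np.float64(517.0), np.float64(610.0), np.float64(623.0), np.float64(630.0)]
140 [np.float64(515.0), np.float64(609.0), np.float64(609.0), np.float64(610.0)]
160 [np.float64(515.0), np.float64(612.0), np.float64(612.0), np.float64(617.0)]
180 [np.float64(607.0), np.float64(607.0), np.float64(607.0), np.float64(622.0)]
200 [np.float64(592.0), np.float64(592.0), np.float64(592.0), np.float64(613.0)]
220 [np.float64(595.0), np.float64(595.0), np.float64(595.0), np.float64(631.0)]
240 [np.float64(516.0), np.float64(614.0), np.float64(618.0), np.float64(618.0)]
260 [np.float64(515.0), np.float64(605.0), np.float64(605.0), np.float64(605.0)]
280 [np.float64(619.0), np.float64(619.0), np.float64(621.0), np.float64(621.0)]
300 [np.float64(557.0), np.float64(601.0), np.float64(616.0), np.float64(642.0)]
320 [np.float64(549.0), np.float64(606.0), np.float64(608.0), np.float64(616.0)]
1.6 [379.11692641   1.00256309 259.52284937] [ 1.79984504e+02  1.83751065e-02 -1.63053039e+02] [-0.00351948 -0.15447866 -0.00112342] [ 0.66040693  0.54402698 -0.02242142]
```

Request:
jog_arm --series '[-0.48, 0.72, 0, 0, -0.48, 0.72, 0, 0, -0.48, 0.72, 0, 0, -0.48, 0.72, 0, 0, -0.48, 0.72, 0, 0, -0.48, 0.72, 0, 0, 0, 0, 0, 0, 0, 0, 0, 0]'

```text
clock: 2.27
tool_pos: [439.5, 199.4, 258.4]
ee_rot: [-180.0, -0.1, -162.9]
contact_force: [-0.3, -0.7, -0.5]
width: 87.0
finger_force: 0.0
```

```bash
cat >> h.py <<'E'
import pickle
def shot(tag):
    s=manip.get_state();c=camera_params("wrist");p,d=camera("wrist")
    pickle.dump((s,c,p,d),open(f"pics/{tag}.pkl","wb"));cv2.imwrite(f"pics/{tag}.png",p);return s,c,p,d
def load(tag): return pickle.load(open(f"pics/{tag}.pkl","rb"))
E
python3 -c "
from h import *
s,c,p,d=shot('w1');print(s['clock'],s['tool_pos'],c['fovy'],c['cx'],c['cy'])"
```

```text
2.2667 [439.54491625 199.44347121 258.42337505] 65.70646984690485 317.09023942313337 203.16857903884198
```

View pics/w1.png

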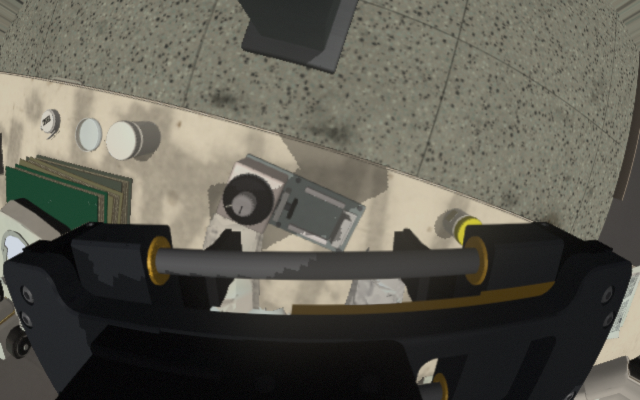

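Request:
jog_arm --series '[-0.44, 0.9, 0, 0, -0.44, 0.9, 0, 0, -0.44, 0.9, 0, 0, -0.44, 0.9, 0, 0, 0, 0, 0, 0, 0, 0, 0, 0]'

```text
clock: 2.82
tool_pos: [464.9, 356.8, 258.5]
ee_rot: [-179.9, -0.1, -163.0]
contact_force: [0.1, -0.7, -0.6]
width: 87.1
finger_force: 0.0
```

```bash
python3 -c "
from h import *
s,c,p,d=shot('w2');print(s['clock'],s['tool_pos'])
for t in('w1','w2'):
    s,c,p,d=load(t)
    h=cv2.cvtColor(p,cv2.COLOR_BGR2HSV);m=(abs(h[...,0].astype(int)-28)<7)&(h[...,1]>130)&(h[...,2]>90)
    print(t,blobs(m))
"
```

```text
2.8167 [464.88525389 356.77044499 258.45592531]
w1 [(array([465.4, 227.6]), array([457, 217,  25,  28, 257], dtype=int32))]
w2 [(array([376.4, 181.8]), array([360, 166,  34,  33, 868], dtype=int32))]
```

View pics/w2.png

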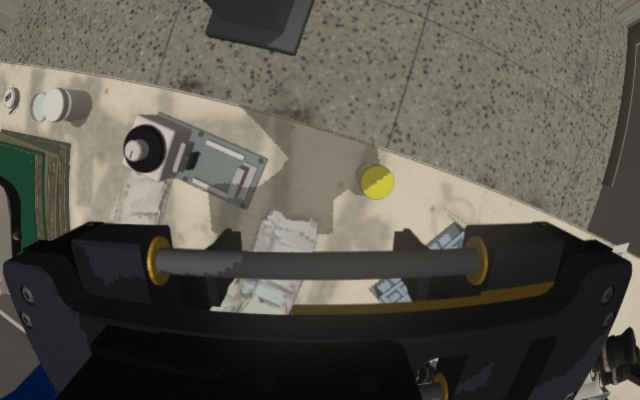

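The two wrist views show the stage (w1 at (290,205), w2 at (195,165)) and the yellow lid in w2 at (376,182). The gripper's body is wide along its closing axis.

Run:
```python
from h import *
s1,c1,p1,_=load('w1');s2,c2,p2,d2=load('w2')
print("jar w2 @64",plane("wrist",376.4,181.8,64,c2).round(1), "depth",d2[182,376])
print("cross top",[np.round(x,1) for x in cross(ray("top",177.2,218.7),ray("wrist",376.4,181.8,c2))])
o=np.zeros((600,800,3),np.uint8)
a=cv2.resize(p1[145:257,205:365],None,fx=3.5,fy=3.5,interpolation=cv2.INTER_CUBIC)[:300]
a=cv2.resize(p1[145:255,205:370],None,fx=4,fy=4,interpolation=cv2.INTER_CUBIC)
o=np.zeros((600,800,3),np.uint8)
o=cv2.resize(p1[145:255,215:365],None,fx=5.3,fy=5.3,interpolation=cv2.INTER_CUBIC)
cv2.imwrite("pics/c2.png",o);print(o.shape)
```

```text
jar w2 @64 [444.9 428.8  64. ] depth 384.17838
cross top [array([443.8, 426.6,  68.7]), np.float64(2.3)]
(583, 795, 3)
```

View pics/c2.png

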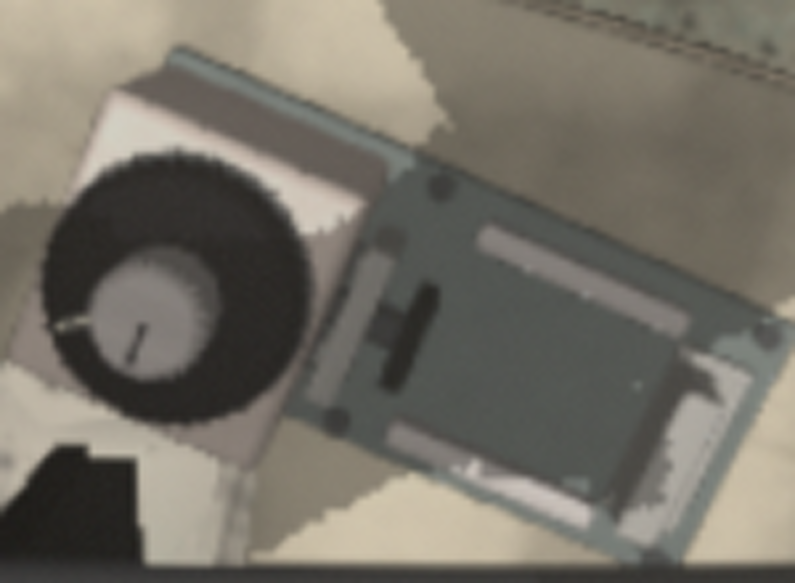

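The crop shows the knob top at (153,318), the ring centred at (177,287), the rails at (585,280) and (490,478), the back jaw's upper edge from (688,360) to (628,520), and the dark pad at (412,340).

Run:
```python
from h import *
s1,c1,p1,_=load('w1')
px=lambda x,y:(215+(x+.5)/5.3-.5,145+(y+.5)/5.3-.5)
C=lambda x,y,z:plane("wrist",*px(x,y),z,c1)
k=C(153,318,106);r=C(177,287,84);print("knob",k.round(1),"ring",r.round(1))
print("knob cross top", [np.round(x,1) for x in cross(ray("top",296.8,203.5),ray("wrist",*px(153,318),c1))])
print("ring cross top", [np.round(x,1) for x in cross(ray("top",297.1,204.2),ray("wrist",*px(177,287),c1))])
def yaw(A,B): d=B-A;return np.degrees(np.arctan2(-d[0],d[1])).round(2)
e=[C(180,47,8),C(785,318,8)];print("edge",e[0].round(1),e[1].round(1),yaw(*e))
f=[C(490,238,17),C(680,322,17)];b=[C(395,437,17),C(590,515,17)];print("rails",yaw(*f),yaw(*b),[x.round(1) for x in f+b])
j=[C(688,360,46),C(628,520,46)];print("jaw",[x.round(1) for x in j])
pd=[C(437,290,40),C(400,392,40)];print("pad",[x.round(1) for x in pd])
O=(k+r)/2
for w in(-7,-8,-9,-10):
    a=np.radians(w);ex=np.array([np.cos(a),np.sin(a)]);ey=np.array([-np.sin(a),np.cos(a)])
    L=lambda p:(round(float((p-O)[:2]@ex),1),round(float((p-O)[:2]@ey-60.5),1))
    print(w,"edge",[L(x) for x in e],"rails",[L(x) for x in f+b],"jaw",[L(x) for x in j],"pad",[L(x) for x in pd])
    print("  seat guess world (y+33)",(O[:2]+ey*93.5).round(1))
```

```text
knob [484.6 124.5 106. ] ring [482.8 124.6  84. ]
knob cross top [array([484.6, 122.5, 102.2]), np.float64(3.7)]
ring cross top [array([484.2, 122.5,  76.3]), np.float64(2.5)]
edge [440.4  96.7   8. ] [463.9 276.7   8. ] -7.44
rails -7.17 -5.87 [array([464.6, 192.1,  17. ]), array([471.6, 247.7,  17. ]), array([525.8, 183.1,  17. ]), array([531.8, 241.3,  17. ])]
jaw [array([474. , 248.2,  46. ]), array([519.7, 247.1,  46. ])]
pad [array([476.7, 182.5,  40. ]), array([505.6, 180.9,  40. ])]
-7 edge [(-39.6, -93.4), (-38.2, 88.1)] rails [(-27.2, 4.2), (-27.0, 60.2), (34.7, 2.7), (33.5, 61.2)] jaw [(-24.7, 61.0), (20.8, 65.5)] pad [(-14.0, -3.9), (14.9, -1.9)]
  seat guess world (y+33) [495.1 217.4]
-8 edge [(-39.0, -94.1), (-40.8, 87.4)] rails [(-28.3, 3.7), (-29.1, 59.8), (33.6, 3.3), (31.4, 61.8)] jaw [(-26.8, 60.6), (18.6, 65.8)] pad [(-15.0, -4.1), (13.8, -1.7)]
  seat guess world (y+33) [496.7 217.2]
-9 edge [(-38.4, -94.8), (-43.3, 86.7)] rails [(-29.4, 3.2), (-31.2, 59.2), (32.5, 3.9), (29.3, 62.3)] jaw [(-28.9, 60.1), (16.4, 66.1)] pad [(-15.9, -4.4), (12.8, -1.5)]
  seat guess world (y+33) [498.3 216.9]
-10 edge [(-37.8, -95.5), (-45.9, 85.9)] rails [(-30.5, 2.7), (-33.3, 58.7), (31.3, 4.5), (27.1, 62.8)] jaw [(-31.0, 59.6), (14.2, 66.4)] pad [(-16.9, -4.7), (11.8, -1.3)]
  seat guess world (y+33) [499.9 216.7]
```

Request:
jog_arm --series '[-0.01, 0.62, 0, 0, -0.01, 0.62, 0, 0, 0, 0.61, 0, 0, 0, 0, 0.85, 0, 0, 0, 0.85, 0, 0, 0, 0.85, 0, 0, 0, 0.85, 0, 0, 0, 0.8, 0, 0, 0, 0.8, 0]'

```text
clock: 3.62
tool_pos: [444.6, 425.4, 59.4]
ee_rot: [180.0, 0.0, -163.2]
contact_force: [0.7, 0.3, 0.2]
width: 87.2
finger_force: 0.0
```

Request:
jog_arm --series '[0, 0, 0, 0, 0, 0, 0, 0, 0, 0, 0, 0, 0, 0, 0, 0, 0, 0, 0, 0, 0, 0, 0, 0, 0, 0, 0, 0]' --gripper -0.2

```text
clock: 4.2
tool_pos: [444.6, 428.0, 60.8]
ee_rot: [179.9, 0.1, -163.0]
contact_force: [0.6, 0.0, 0.5]
width: 48.1
finger_force: 0.0
```

Request:
jog_arm --series '[0, 0, 0, 0, 0, 0, 0, 0, 0, 0, 0, 0, 0, 0, 0, 0]' --gripper -0.2

```text
clock: 4.53
tool_pos: [444.2, 427.5, 59.5]
ee_rot: [-180.0, -0.0, -163.0]
contact_force: [0.1, -0.1, 0.4]
width: 35.3
finger_force: 0.0
```

```bash
python3 -c "
from h import *
s,c,p,d=shot('w3');ps,_=camera('side')
o=np.vstack([cv2.resize(p,None,fx=.75,fy=.75),cv2.resize(ps[220:320,230:390],None,fx=3,fy=3,interpolation=cv2.INTER_CUBIC)]);cv2.imwrite('pics/c3.png',o);print(o.shape)"
```

```text
(600, 480, 3)
```

View pics/c3.png

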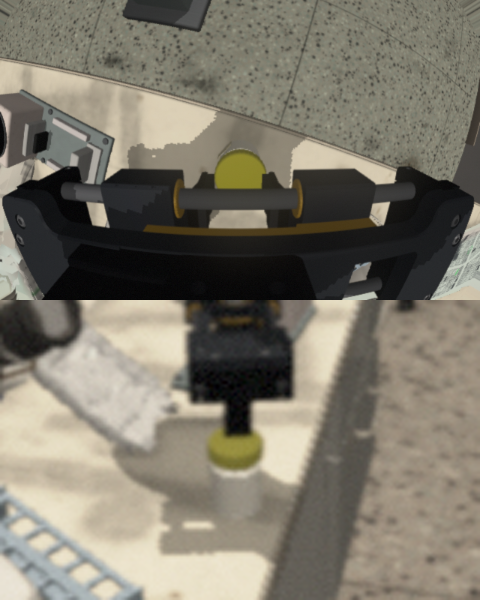

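Run:
```python
from h import *
s,c,p,d=load('w3')
h=cv2.cvtColor(p,cv2.COLOR_BGR2HSV);m=(abs(h[...,0].astype(int)-28)<7)&(h[...,1]>130)&(h[...,2]>60);m[260:]=0
print(blobs(m),manip.finger_overhang)
def P3(u,v):
    o,r=ray("wrist",u,v,c);W=c["world_to_cam"];rz=(W[:3,:3]@r)[2];return (o+r*d[v,u]/rz)
for u,v in((320,205),(320,220),(320,240),(300,230),(340,230),(280,250),(360,250),(320,290),(283,240),(357,240)):print(u,v,d[v,u].round(1),p[v,u],P3(u,v).round(1))
T=np.r_[s["tool_pos"],1];q=c["world_to_cam"]@T;print("cam coords of TCP",q)
def proj(x):
    q=(c["world_to_cam"]@np.r_[x,1])[:3];f=200/np.tan(np.radians(c["fovy"]/2));r=np.hypot(*q[:2]);t=np.arctan2(r,q[2]);return (c["cx"]+q[0]/r*t*f,c["cy"]+q[1]/r*t*f)
print("TCP px",proj(s["tool_pos"]),"tips",proj(s["tool_pos"]-[0,0,14]))
ps,_=camera('side');hs=cv2.cvtColor(ps,cv2.COLOR_BGR2HSV);ms=(abs(hs[...,0].astype(int)-28)<7)&(hs[...,1]>130)&(hs[...,2]>60);print("side",blobs(ms))
pt,_=camera('top');hs=cv2.cvtColor(pt,cv2.COLOR_BGR2HSV);ms=(abs(hs[...,0].astype(int)-28)<7)&(hs[...,1]>130)&(hs[...,2]>60);print("top",blobs(ms,5))
```

```text
[(array([319.3, 228.1]), array([ 286,  200,   68,   52, 2896], dtype=int32))] 14.0
320 205 188.0 [ 45 121 127] [425.4 423.8  63.7]
320 220 189.4 [ 46 135 142] [434.3 426.5  64.6]
320 240 193.4 [ 42 133 140] [447.1 430.5  63.9]
300 230 190.5 [ 44 133 140] [444.  416.6  65.1]
340 230 191.2 [ 43 132 140] [436.9 440.3  64.4]
280 250 148.3 [29 37 39] [441.9 408.2 107.5]
360 250 146.6 [33 41 43] [429.9 444.9 109.1]
320 290 273.0 [139 160 169] [5.171e+02 4.527e+02 4.000e-01]
283 240 156.9 [31 40 42] [440.1 408.2  98.2]
357 240 158.8 [34 43 45] [429.7 444.9  96.4]
cam coords of TCP [-1.74009790e-01  1.85564619e+01  1.96791225e+02  1.00000000e+00]
TCP px (np.float64(316.81719300047337), np.float64(232.28634029051562)) tips (np.float64(316.85305953911234), np.float64(225.36963438427125))
side [(array([307.6, 269.4]), array([300, 264,  16,  12, 158], dtype=int32))]
top []
```

Run:
```python
from h import *
p,d=camera('side');c=camera_params('side');W=c["world_to_cam"]
for v in range(240,290,3):
    u=308;o,r=ray('side',u,v);print(v,p[v,u],d[v,u].round(0),(o+r*d[v,u]).round(1))
s,c,pw,dw=load('w3')
for v in range(225,262,4):
  for u in(278,284,290,350,356):
    o,r=ray("wrist",u,v,c);rz=(c["world_to_cam"][:3,:3]@r)[2];print(u,v,pw[v,u],(o+r*dw[v,u]/rz).round(0),end=';')
  print()
```

```text
240 [29 29 29] 888.0 [421.1 520.6 193.4]
243 [19 18 16] 895.0 [422.1 517.4 184.1]
246 [18 12 12] 906.0 [423.7 511.5 173. ]
249 [18 17 17] 907.0 [423.5 513.  166.6]
252 [8 2 2] 911.0 [423.7 512.5 158.9]
255 [12  8  6] 983.0 [438.3 456.1 113.5]
258 [21 17 16] 989.0 [439.1 453.6 103.7]
261 [0 5 6] 994.0 [439.4 453.   95.1]
264 [17 38 38] 999.0 [440.  451.5  85.8]
267 [ 63 141 150] 1026.0 [444.9 432.7  64.1]
270 [ 63 143 151] 1014.0 [441.8 445.4  64.7]
273 [ 48 113 119] 1006.0 [439.6 454.6  62.8]
276 [ 87 127 136] 1014.0 [440.6 451.3  51.9]
279 [150 162 170] 1019.0 [441.  450.4  42.6]
282 [132 144 151] 1024.0 [441.6 448.8  32.8]
285 [130 141 147] 1027.0 [441.6 449.5  24.5]
288 [129 142 148] 1032.0 [441.9 448.7  15.1]
278 225 [114 131 139] [468. 401.   0.];284 225 [114 131 139] [466. 405.   0.];290 225 [ 45 127 134] [443. 410.  65.];350 225 [ 43 130 136] [432. 445.  65.];356 225 [116 133 141] [449. 463.   0.];
278 229 [113 130 138] [472. 402.  -0.];284 229 [112 128 136] [470. 406.  -1.];290 229 [ 46 133 140] [445. 410.  65.];350 229 [ 45 132 139] [435. 446.  64.];356 229 [114 132 139] [45
[... 777 characters left out ...]
07. 108.];284 249 [29 39 40] [447. 410.  94.];290 249 [ 45 121 127] [458. 414.  65.];350 249 [31 42 44] [437. 444.  93.];356 249 [30 40 41] [430. 443. 109.];
278 253 [45 51 52] [416. 408. 168.];284 253 [43 49 50] [415. 410. 169.];290 253 [44 50 52] [415. 411. 168.];350 253 [42 50 51] [411. 427. 166.];356 253 [45 51 53] [410. 428. 168.];
278 257 [53 56 58] [417. 408. 169.];284 257 [53 57 59] [416. 410. 169.];290 257 [52 56 57] [416. 411. 169.];350 257 [51 56 58] [411. 427. 170.];356 257 [54 58 60] [410. 428. 170.];
278 261 [56 59 61] [417. 409. 170.];284 261 [55 59 60] [417. 410. 170.];290 261 [55 60 61] [416. 412. 170.];350 261 [57 60 62] [412. 427. 170.];356 261 [56 60 62] [411. 429. 170.];
```

The picture shows the fingers closed at about z 85, above the lid (64). Both the side depth and the wrist depth agree, so the real tips sit about 25 mm above the reported TCP instead of 14 mm below it. The stated overhang doesn't match the tool. I'll go by the measured tips. The jar hasn't been touched, so I'll reopen and go 40 mm lower.

Request:
jog_arm --series '[0, 0, 0, 0, 0, 0, 0, 0, 0, 0, 0, 0, 0, 0, 0, 0, 0, 0, 0, 0, 0, 0, 0, 0]' --gripper 0.8

```text
clock: 5.28
tool_pos: [444.3, 427.5, 59.6]
ee_rot: [-180.0, -0.0, -163.1]
contact_force: [0.3, -0.1, -0.4]
width: 66.9
finger_force: 0.0
```

Request:
jog_arm --series '[0, 0, 0.33, 0, 0, 0, 0.33, 0, 0, 0, 0.33, 0, 0, 0, 0, 0]'

```text
clock: 5.62
tool_pos: [443.0, 425.8, 17.3]
ee_rot: [-179.8, -0.3, -163.1]
contact_force: [-0.2, 0.6, 0.4]
width: 78.0
finger_force: 0.0
```

Run:
```python
from h import *
p,d=camera('side')
s=manip.get_state();print(s['tool_pos'],s['width'],s['contact_force'])
for v in range(255,290,2):
    print(v,[(p[v,u].max(),d[v,u].round(0),*(lambda o,r:(o+r*d[v,u]).round(0)[1:])(*ray('side',u,v))) for u in(304,308,312)])
```

```text
[443.65797535 426.51071214  18.63831152] 77.9446068984111 [0.6056523  0.3969995  0.88617746]
255 [(np.uint8(60), np.float32(908.0), np.float64(520.0), np.float64(155.0)), (np.uint8(46), np.float32(908.0), np.float64(518.0), np.float64(155.0)), (np.uint8(47), np.float32(907.0), np.float64(517.0), np.float64(155.0))]
257 [(np.uint8(38), np.float32(908.0), np.float64(521.0), np.float64(151.0)), (np.uint8(34), np.float32(908.0), np.float64(519.0), np.float64(151.0)), (np.uint8(31), np.float32(907.0), np.float64(519.0), np.float64(152.0))]
259 [(np.uint8(26), np.float32(912.0), np.float64(519.0), np.float64(145.0)), (np.uint8(29), np.float32(911.0), np.float64(519.0), np.float64(145.0)), (np.uint8(26), np.float32(910.0), np.float64(518.0), np.float64(146.0))]
261 [(np.uint8(12), np.float32(915.0), np.float64(519.0), np.float64(140.0)), (np.uint8(10), np.float32(914.0), np.float64(518.0), np.float64(140.0)), (np.uint8(12), np.float32(916.0), np.float64(515.0), np.float64(139.0))]
263 [(np.uint8(15), np.float32(925.0), np.float64(513.0), np.float64(130.0)), (np.uint8(12), np.float32(925.0),
[... 2319 characters left out ...]
.0), np.float64(49.0))]
285 [(np.uint8(135), np.float32(1029.0), np.float64(450.0), np.float64(24.0)), (np.uint8(72), np.float32(995.0), np.float64(476.0), np.float64(45.0)), (np.uint8(86), np.float32(999.0), np.float64(470.0), np.float64(42.0))]
287 [(np.uint8(139), np.float32(1029.0), np.float64(452.0), np.float64(19.0)), (np.uint8(145), np.float32(1027.0), np.float64(452.0), np.float64(20.0)), (np.uint8(147), np.float32(1034.0), np.float64(444.0), np.float64(16.0))]
289 [(np.uint8(136), np.float32(1035.0), np.float64(450.0), np.float64(11.0)), (np.uint8(147), np.float32(1029.0), np.float64(452.0), np.float64(15.0)), (np.uint8(147), np.float32(1036.0), np.float64(445.0), np.float64(11.0))]
```

Request:
jog_arm --series '[0, 0, 0, 0, 0, 0, 0, 0, 0, 0, 0, 0, 0, 0, 0, 0, 0, 0, 0, 0, 0, 0, 0, 0, 0, 0, 0, 0, 0, 0, 0, 0]' --gripper -0.2

```text
clock: 6.33
tool_pos: [444.5, 427.7, 20.3]
ee_rot: [180.0, 0.0, -163.0]
contact_force: [0.6, 0.0, 2.0]
width: 44.1
finger_force: 30.0
```

Request:
jog_arm --series '[0, 0, -0.5, 0, 0, 0, -0.8, 0, 0, 0, -0.8, 0, 0, 0, -0.4, 0, 0.19, -0.8, 0, 0, 0.19, -0.8, 0, 0, 0.19, -0.8, 0, 0, 0, 0, 0, 0, 0, 0, 0, 0]'

```text
clock: 7.08
tool_pos: [450.4, 327.4, 120.1]
ee_rot: [-180.0, -0.0, -163.2]
contact_force: [-0.6, 1.2, 0.1]
width: 44.2
finger_force: 30.0
```

Run:
```python
from h import *
s,c,p,d=shot('w4');print(s['tool_pos'],s['width'],s['finger_force'],s['contact_force'])
def proj(x):
    q=(c["world_to_cam"]@np.r_[x,1])[:3];f=200/np.tan(np.radians(c["fovy"]/2));r=np.hypot(*q[:2]);t=np.arctan2(r,q[2]);return np.array((c["cx"]+q[0]/r*t*f,c["cy"]+q[1]/r*t*f))
a=np.radians(-7.2);O=np.array([485,124.3]);ex=np.array([np.cos(a),np.sin(a)]);ey=np.array([-np.sin(a),np.cos(a)])
W=lambda x,y,z:np.r_[O+ex*x+ey*(y+60.5),z]
P=[proj(W(*q)) for q in((-42,95,0),(42,-95,8),(-42,-95,8),(42,95,8))];print(P)
u0,v0=np.maximum(np.min(P,0)-12,0).astype(int);u1,v1=(np.max(P,0)+12).astype(int)
v1=min(v1,300);k=min(790/(u1-u0),590/(v1-v0));print(u0,v0,k)
o=cv2.resize(p[v0:v1,u0:u1],None,fx=k,fy=k,interpolation=cv2.INTER_CUBIC)
cv2.imwrite('pics/c4.png',o);print(o.shape)
```

```text
[450.44840777 327.39740493 120.14456627] 44.24596885970715 29.999912042403594 [-0.62345865  1.20334697  0.06331473]
[array([272.56213921, 191.55146229]), array([102.75126245, 194.01882655]), array([118.87210671, 126.06086952]), array([243.38906974, 262.7895953 ])]
90 114 3.6875
(590, 715, 3)
```

View pics/c4.png

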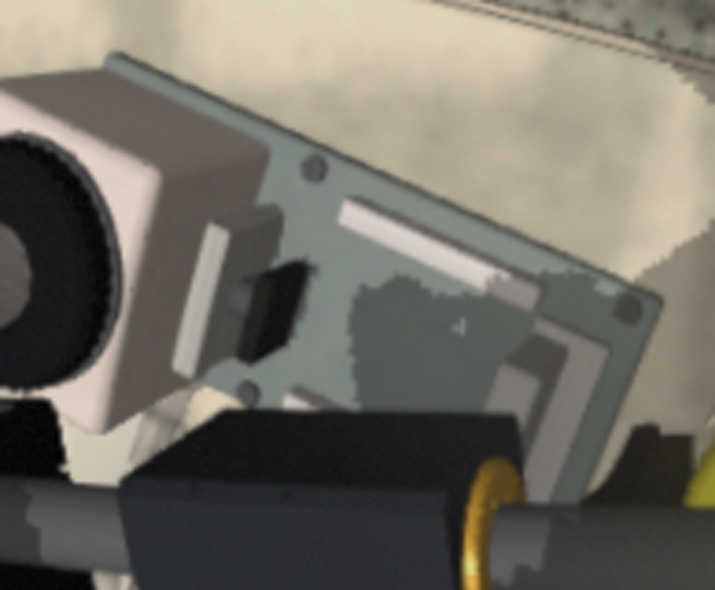

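The crop shows base corners at (662,300) and (112,55), the robot-side rail from (352,200) to (540,285), the pad's front top corner at (312,265), and the back jaw's top at (515,385).

Run:
```python
from h import *
s,c,p,d=load('w4');k=3.6875
C=lambda x,y,z:plane("wrist",90+(x+.5)/k-.5,114+(y+.5)/k-.5,z,c)
A=C(662,300,8);B=C(112,55,8);dd=A-B;print("corners",A.round(1),B.round(1),np.linalg.norm(dd[:2]),"yaw",np.degrees(np.arctan2(-dd[0],dd[1])))
yaw=np.arctan2(-dd[0],dd[1]);ex=np.array([np.cos(yaw),np.sin(yaw)]);ey=np.array([-np.sin(yaw),np.cos(yaw)])
O=((A+B)/2)[:2]+42*ex;L=lambda p:((p[:2]-O)@np.c_[ex,ey]).round(1)
print("O",O.round(1),"knob pred",(O-60.5*ey).round(1))
print("rail outer top",L(C(352,200,17)),L(C(540,285,17)),"inner",L(C(340,225,17)),L(C(530,305,17)))
print("padcorner",L(C(312,265,40)),L(C(290,335,40)))
print("jaw",L(C(500,375,46)),L(C(537,380,46)),"frontjaw top",L(C(205,225,46)),L(C(228,228,46)))
s1,c1,p1,_=load('w1');D=lambda x,y,z:plane("wrist",215+(x+.5)/5.3-.5,145+(y+.5)/5.3-.5,z,c1)
for n,q in dict(knob=(153,318,106),ring=(177,287,84),e1=(180,47,8),e2=(785,318,8),r1=(490,238,17),r2=(680,322,17),r3=(395,437,17),r4=(590,515,17),j1=(688,360,46),j2=(628,520,46),p1=(437,290,40),p2=(400,392,40)).items():print(n,L(D(*q)))
print("seat y31",(O+31*ey).round(1))
```

```text
corners [465.2 282.1   8. ] [441.4  97.6   8. ] 186.00496782483683 yaw -7.360195513247225
O [494.9 184.5] knob pred [487.2 124.5]
rail outer top [-35.    3.6] [-34.8  61.8] inner [-27.    2.5] [-28.5  61.2]
padcorner [-21.7   6.8] [-1.2  6.4]
jaw [-18.3  65. ] [-21.1  74.1] frontjaw top [-21.2 -23.9] [-23.3 -17. ]
knob [ -2.6 -60.8]
ring [ -4.4 -60.9]
e1 [-42.8 -94. ]
e2 [-42.6  87.5]
r1 [-31.    3.7]
r2 [-31.2  59.7]
r3 [30.8  2.6]
r4 [29.3 61.1]
j1 [-28.9  60.5]
j2 [16.5 65.3]
p1 [-17.8  -4.3]
p2 [11.  -2.2]
seat y31 [498.9 215.2]
```

Request:
jog_arm --series '[-0.09, -0.74, 0, 0, -0.09, -0.74, 0, 0, -0.09, -0.74, 0, 0, -0.09, -0.74, 0, 0, 0, 0, 0.5, 0, 0, 0, 0.5, 0, 0, 0, 0, 0, 0, 0, 0, 0, 0, 0, 0, 0]'

```text
clock: 7.88
tool_pos: [499.5, 221.2, 80.7]
ee_rot: [-180.0, 0.1, -163.0]
contact_force: [0.6, 0.4, -0.1]
width: 44.3
finger_force: 30.0
```

Run:
```python
from h import *
s,c,p,d=shot('w5');print(s['tool_pos'],s['ee_rot'])
ps,ds=camera('side');pt,dt=camera('top')
a=cv2.resize(ps[180:280,260:360],(400,400),interpolation=cv2.INTER_CUBIC)
b=cv2.resize(p[100:300,120:420],(600,400),interpolation=cv2.INTER_CUBIC)[:,:400]
cv2.imwrite('pics/c5.png',np.hstack([a,b]))
```

```text
[499.53617829 221.16418787  80.65572024] [-1.79998622e+02  7.86152454e-02 -1.62963778e+02]
```

View pics/c5.png

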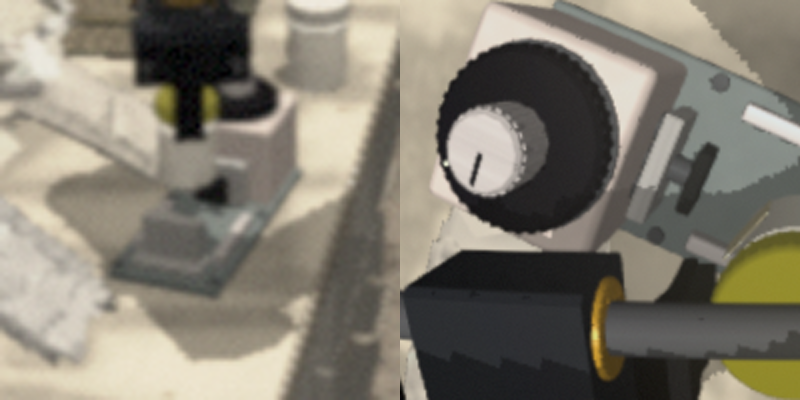

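The side view shows the jar held just above the bed, between the jaws. The wrist view shows the knob top at (484,150), the pad's front edge from (715,147) to (690,215), and the jar at right.

Run:
```python
from h import *
s,c,p,d=load('w5')
C=lambda x,y,z:plane("wrist",120+(x-400+.5)/2-.5,100+(y+.5)/2-.5,z,c)
yaw=np.radians(-7.36);ex=np.array([np.cos(yaw),np.sin(yaw)]);ey=np.array([-np.sin(yaw),np.cos(yaw)]);O=np.array([494.4,184.5])
L=lambda q:((q[:2]-O)@np.c_[ex,ey]).round(1)
g=p.min(2).astype(int);m=np.zeros(g.shape,bool);m[145:205,135:190]=g[145:205,135:190]>125
for b,st in blobs(m,100):
    print(b,st);q=plane("wrist",*b,106,c);print("knob",q.round(1),L(q))
v=p.max(2);m=np.zeros(g.shape,np.uint8);m[110:222,130:232]=(v[110:222,130:232]<70)
print([(b,st) for b,st in blobs(m,300)])
for n,q in dict(padtop=(715,147,40),pad2=(690,213,40),jaw1=(690,115,46),jaw2=(650,215,46),rail=(750,105,17)).items():print(n,L(C(*q)))
h=cv2.cvtColor(p,cv2.COLOR_BGR2HSV)
def P3(u,v):
    o,r=ray("wrist",u,v,c);return o+r*d[v,u]/(c["world_to_cam"][:3,:3]@r)[2]
for u,v in((162,175),(170,165),(200,140),(205,180)):print(u,v,P3(u,v).round(1),L(P3(u,v)))
X=np.array([P3(u,v) for v in range(150,200) for u in range(136,186) if d[v,u]>0]);X=X[(X[:,2]>103)&(X[:,2]<110)];print("knob top pts",len(X),X.mean(0),X.min(0),X.max(0))
X=np.array([P3(u,v) for v in range(110,225) for u in range(135,235) if d[v,u]>0]);Y=X[(X[:,2]>82)&(X[:,2]<88)];print("ring",len(Y),Y.mean(0),Y.min(0),Y.max(0),(Y.min(0)+Y.max(0))/2)
X=np.array([P3(u,v) for v in range(150,240) for u in range(225,300) if d[v,u]>0]);l=(X[:,:2]-O)@np.c_[ex,ey];k=(X[:,2]>12)&(X[:,2]<42)&(abs(l[:,0])<12);print("pad front y",np.percentile(l[k][:,1],[5,50,90,95,99]),len(l[k]))
```

```text
[139.2 182.6] [135 145  19  60 402]
knob [494.  109.2 106. ] [  9.2 -74.7]
[162.5 175.2] [ 142  153   41   45 1293]
knob [485.2 124.4 106. ] [ -1.4 -60.8]
[(array([188.6, 166.3]), array([ 138,  121,   89,   96, 4652], dtype=int32))]
padtop [-16.3  -2.9]
pad2 [11.2 -1.9]
jaw1 [-24.5 -15.6]
jaw2 [ 16.4 -15.3]
rail [-33.4   2. ]
162 175 [485.3 123.9 105.8] [ -1.3 -61.2]
170 165 [478.  128.3 106.7] [ -9.1 -57.8]
200 140 [463.2 134.9  84.2] [-24.6 -53.2]
205 180 [486.9 143.8  83.3] [ -2.2 -41.4]
knob top pts 1354 [485.44265934 124.21511437 105.95738876] [472.55571855 109.93692977 103.01637374] [499.49357294 136.63353661 108.04315381]
ring 4277 [482.89677996 128.23134117  84.14115071] [455.06233073  91.92725759  82.00456286] [517.26060115 154.78819995  87.99762091] [486.16146594 123.35772877  85.00109188]
pad front y [-27.62513617 -10.26066815  -2.83210779  -2.38644175  -2.01507469] 603
```

Request:
jog_arm --series '[0.02, -0.06, 0.3, 0, 0, 0, 0.5, 0, 0, 0, 0.3, 0, 0, 0, 0.13, 0, 0, 0, 0, 0, 0, 0, 0, 0]'

```text
clock: 8.53
tool_pos: [499.2, 218.0, 31.5]
ee_rot: [180.0, 0.1, -163.0]
contact_force: [0.3, -0.4, -0.4]
width: 44.4
finger_force: 30.0
```

Request:
jog_arm --series '[0, 0, 0.02, 0, 0, 0, 0.02, 0, 0, 0, 0, 0]'

```text
clock: 8.78
tool_pos: [499.0, 217.7, 29.8]
ee_rot: [180.0, 0.1, -163.0]
contact_force: [-0.4, 0.2, -0.4]
width: 44.2
finger_force: 30.0
```

Request:
jog_arm --series '[0, 0, 0.02, 0, 0, 0, 0.02, 0, 0, 0, 0, 0]'

```text
clock: 9.03
tool_pos: [499.2, 217.7, 28.2]
ee_rot: [180.0, 0.1, -163.0]
contact_force: [-0.6, -0.7, 2.5]
width: 43.9
finger_force: 30.0
```

Request:
jog_arm --series '[0, 0, 0, 0, 0, 0, 0, 0, 0, 0, 0, 0, 0, 0, 0, 0, 0, 0, 0, 0]' --gripper 0.45

```text
clock: 9.45
tool_pos: [498.6, 217.3, 27.3]
ee_rot: [-180.0, -0.0, -163.1]
contact_force: [0.2, -0.0, 0.1]
width: 61.9
finger_force: 0.0
```

Request:
jog_arm --series '[0, 0, -0.2, 0, 0, 0, -0.6, 0, 0, 0, -0.9, 0, 0, 0, -0.9, 0, 0, 0, -0.9, 0, 0, 0, 0, 0]'

```text
clock: 9.95
tool_pos: [503.0, 219.8, 176.4]
ee_rot: [179.8, 0.9, -163.0]
contact_force: [0.9, 0.4, 0.3]
width: 62.9
finger_force: 0.0
```

Run:
```python
from h import *
s=manip.get_state();print(s)
p,d=camera('top');h=cv2.cvtColor(p,cv2.COLOR_BGR2HSV);m=(abs(h[...,0].astype(int)-28)<7)&(h[...,1]>130)&(h[...,2]>60);print(blobs(m,5))
p,d=camera('side');h=cv2.cvtColor(p,cv2.COLOR_BGR2HSV);m=(abs(h[...,0].astype(int)-28)<7)&(h[...,1]>130)&(h[...,2]>60);print(blobs(m,5))
s,c,p,d=shot('w6');h=cv2.cvtColor(p,cv2.COLOR_BGR2HSV);m=(abs(h[...,0].astype(int)-28)<7)&(h[...,1]>130)&(h[...,2]>60);m[260:]=0
for b,st in blobs(m,100):print(b,st,plane("wrist",*b,72,c).round(1))
```

```text
{'clock': 9.95, 'joint_positions': array([  40.63750381,   15.16785379,  -13.08695186,    0.20322142,
        -60.83220067, -113.68688281]), 'qvel': array([-0.03696251,  3.28640735, -5.51587386, -2.79151582,  5.48946252,
        0.02685502]), 'tau': array([-1.68627687e-01, -2.99381912e+01,  1.60344422e+01,  3.41360629e+00,
       -7.17452746e-01, -4.93347208e-03]), 'tool_pos': array([503.04078102, 219.79984732, 176.42421577]), 'ee_rot': array([ 179.79719429,    0.90785318, -162.95335572]), 'contact_force': array([0.92154895, 0.40460884, 0.31560727]), 'torque': array([ 0.09455316, -0.09018114, -0.02208192]), 'finger_force': 0.0, 'width': 62.89382282034896}
[(array([261.1, 203.8]), array([255, 201,  13,   6,  45], dtype=int32))]
[(array([306.9, 222.4]), array([301, 218,  13,  10, 107], dtype=int32))]
[318.3 196.4] [ 296  174   46   46 1615] [498.6 219.3  72. ]
```

Request:
jog_arm --series '[0.34, -0.71, 0, 0, 0.33, -0.71, 0, 0, 0.33, -0.71, 0, 0, 0, 0, 0, -1, 0, 0, 0, -1, 0, 0, 0, -1, 0, 0, 0, -1, 0, 0, 0, -1, 0, 0, 0, -1, 0, 0, 0, -1]'

```text
clock: 10.93
tool_pos: [484.2, 123.7, 165.8]
ee_rot: [179.9, -0.2, -120.8]
contact_force: [0.3, -0.2, -0.6]
width: 63.1
finger_force: 0.0
```

Request:
jog_arm --series '[0, 0, 0, -1, 0, 0, 0, -1, 0, 0, 0, -1, 0, 0, 0, -1, 0, 0, 0, -1, 0, 0, 0, -1, 0, 0, 0, -1, 0, 0, 0, 0, 0, 0, 0, 0, 0, 0, 0, 0]'

```text
clock: 11.77
tool_pos: [484.8, 124.0, 166.7]
ee_rot: [179.9, -0.0, -79.2]
contact_force: [-0.0, 0.1, 0.8]
width: 63.0
finger_force: 0.0
```

Run:
```python
from h import *
s,c,p,d=shot('w7');print(s['clock'],s['tool_pos'],s['ee_rot'],s['joint_positions'].round(1),s['torque'],s['width'])
def P3(u,v):
    o,r=ray("wrist",u,v,c);return o+r*d[v,u]/(c["world_to_cam"][:3,:3]@r)[2]
X=np.array([(*P3(u,v),u,v) for v in range(100,300) for u in range(200,440) if d[v,u]>0])
k=(X[:,2]>102)&(X[:,2]<110)&(np.hypot(X[:,0]-485,X[:,1]-124)<18);Y=X[k];print("knob",len(Y),np.median(Y,0).round(1),((Y.min(0)+Y.max(0))/2).round(1),(Y.max(0)-Y.min(0)).round(1))
Y=X[(X[:,2]>82)&(X[:,2]<86.5)&(np.hypot(X[:,0]-485,X[:,1]-124)<36)];print("ring",len(Y),np.median(Y[:,2]),((Y.min(0)+Y.max(0))/2).round(1),(Y.max(0)-Y.min(0)).round(1))
# white ring mark
m=np.zeros(d.shape,bool)
for x in Y[np.hypot(Y[:,0]-485,Y[:,1]-124)<30]: m[int(x[4]),int(x[3])]=p[int(x[4]),int(x[3])].min()>110
for b,st in blobs(m,3):
    q=plane("wrist",*b,84,c);print("mark?",b,st[4],q.round(1),np.degrees(np.arctan2(q[1]-124.2,q[0]-485.3)).round(1),np.hypot(q[1]-124.2,q[0]-485.3).round(1))
```

```text
11.7667 [484.7708285  124.01419798 166.71263931] [ 1.79894662e+02 -3.31523780e-02 -7.91848333e+01] [ 33.   11.6 -19.4  -0.  -59.1 -22.1] [-0.01697493  0.09614454  0.01095238] 62.98532637552637
knob 766 [486.5 121.9 106.  316.  205. ] [486.6 122.8 105.1 315.5 205. ] [26.8 27.   5.8 31.  30. ]
ring 2665 84.04584064427945 [486.5 122.6  84.2 316.5 198.5] [62.7 62.9  4.4 69.  67. ]
mark? [307.3 176.3] 16 [497.8 103.1  84. ] -59.3 24.5
```

Request:
jog_arm --series '[0.026, -0.03, 0.7, 0, 0, 0, 0.7, 0, 0, 0, 0.7, 0, 0, 0, 0.4, 0, 0, 0, 0, 0, 0, 0, 0, 0]' --gripper 0.1

```text
clock: 12.32
tool_pos: [486.4, 123.2, 67.1]
ee_rot: [179.9, -0.1, -79.1]
contact_force: [0.4, 0.3, 0.7]
width: 48.3
finger_force: 0.0
```

Run:
```python
from h import *
s,c,p,d=shot('w8');print(s['clock'],s['tool_pos'],s['ee_rot'],s['width'],s['contact_force'])
def P3(u,v):
    o,r=ray("wrist",u,v,c);return o+r*d[v,u]/(c["world_to_cam"][:3,:3]@r)[2]
T=s['tool_pos'];a=np.radians(s['ee_rot'][2]);ex=np.array([np.cos(a),np.sin(a)]);ey=np.array([np.sin(a),-np.cos(a)])
X=np.array([(*P3(u,v),u,v,p[v,u].max()) for v in range(120,262) for u in range(200,440) if d[v,u]>0])
l=(X[:,:2]-T[:2])@np.c_[ex,ey]
for sg in(-1,1):
    k=(X[:,2]<125)&(X[:,2]>86.5)&(sg*l[:,1]>17)&(sg*l[:,1]<60)&(abs(l[:,0])<25);Z=np.c_[l,X[:,2:]][k]
    print(sg,len(Z),"tip z",np.percentile(Z[:,2],[0,1,3,10]).round(1),"inner",np.percentile(abs(Z[:,1]),[1,5,50,95]).round(1),"x",np.percentile(Z[:,0],[2,50,98]).round(1))
k=(X[:,2]>103)&(X[:,2]<109)&(np.hypot(*l.T)<17);print("knob in tool xy",l[k].mean(0).round(2),np.ptp(l[k],axis=0),k.sum(),X[k].mean(0)[:2])
# knob edges along tool y on central lines
```

```text
12.3167 [486.44378245 123.21032579  67.10714413] [ 1.79900925e+02 -6.00914636e-02 -7.90797071e+01] 48.31550044079826 [0.43567549 0.28182757 0.73321443]
-1 502 tip z [90.1 91.5 91.9 94.6] inner [24.3 24.4 28.7 33.1] x [ 1.9  9.6 11.4]
1 503 tip z [90.7 91.5 92.  94.6] inner [23.4 23.5 27.8 32.3] x [ 1.8  9.6 11.5]
knob in tool xy [8.11 0.36] [11.02788735 25.16847287] 714 [487.62483009 115.18221278]
```

Request:
jog_arm --series '[0, 0.02, 0.05, 0, 0, 0, 0.05, 0, 0, 0, 0, 0]'

```text
clock: 12.62
tool_pos: [486.1, 123.6, 64.2]
ee_rot: [-179.9, 0.0, -79.1]
contact_force: [-0.5, -0.8, 0.3]
width: 48.1
finger_force: 0.0
```

Request:
jog_arm --series '[0, 0, 0, 0, 0, 0, 0, 0, 0, 0, 0, 0, 0, 0, 0, 0, 0, 0, 0, 0, 0, 0, 0, 0]' --gripper -0.7

```text
clock: 13.12
tool_pos: [485.8, 123.3, 63.7]
ee_rot: [180.0, -0.0, -79.1]
contact_force: [-1.0, -0.1, 1.2]
width: 24.9
finger_force: 30.0
```

```bash
cat > st.py <<'E'
from h import *
import sys
s=manip.get_state();print(s['clock'],s['tool_pos'].round(1),s['ee_rot'].round(2),'w',s['width'].round(1),s['finger_force'],'F',s['contact_force'].round(2),'T',s['torque'].round(3),'j6',s['joint_positions'][5].round(2),'tau6',s['tau'][5].round(3))
if len(sys.argv)>1:
    s,c,p,d=shot(sys.argv[1]);s=manip.get_state();print('rest T',s['torque'].round(3),s['ee_rot'][2].round(2))
    h=cv2.cvtColor(p,cv2.COLOR_BGR2HSV);m=(abs(h[...,0].astype(int)-28)<7)&(h[...,1]>130)&(h[...,2]>60);m[260:]=0
    for b,st in blobs(m,100):print('lid',b,st,plane("wrist",*b,72,c).round(1))
E
python3 st.py
```

```text
Traceback (most recent call last):
  File "st.py", line 3, in <module>
    s=manip.get_state();print(s['clock'],s['tool_pos'].round(1),s['ee_rot'].round(2),'w',s['width'].round(1),s['finger_force'],'F',s['contact_force'].round(2),'T',s['torque'].round(3),'j6',s['joint_positions'][5].round(2),'tau6',s['tau'][5].round(3))
                                                                                         ^^^^^^^^^^^^^^^^
AttributeError: 'float' object has no attribute 'round'
```

Request:
jog_arm --series '[0, 0, 0, 0.2, 0, 0, 0, 0.2, 0, 0, 0, 0.2, 0, 0, 0, 0.2, 0, 0, 0, 0.2, 0, 0, 0, 0.2, 0, 0, 0, 0.2, 0, 0, 0, 0.2, 0, 0, 0, 0.2, 0, 0, 0, 0.2]'

```text
clock: 13.95
tool_pos: [485.9, 123.3, 63.7]
ee_rot: [-180.0, 0.0, -91.2]
contact_force: [-1.9, -0.0, 4.4]
width: 25.1
finger_force: 30.0
```

```bash
sed -i "s/s\['width'\].round(1)/round(s['width'],1)/" st.py; python3 st.py k1
```

```text
13.95 [485.9 123.3  63.7] [-179.99    0.    -91.17] w 25.1 29.999991015647538 F [-1.93 -0.03  4.39] T [0.01  0.565 0.286] j6 -34.0 tau6 -0.095
rest T [0.06  0.589 0.249] -91.21
```

Request:
jog_arm --series '[0, 0, 0, 0.5, 0, 0, 0, 0.5, 0, 0, 0, 0.5, 0, 0, 0, 0.5, 0, 0, 0, 0.5, 0, 0, 0, 0.5, 0, 0, 0, 0.5, 0, 0, 0, 0.5, 0, 0, 0, 0.5, 0, 0, 0, 0.5]'

```text
clock: 14.83
tool_pos: [486.3, 123.3, 63.7]
ee_rot: [-180.0, 0.0, -121.2]
contact_force: [-0.2, -1.6, 2.6]
width: 24.7
finger_force: 30.0
```

Request:
jog_arm --series '[0, 0, 0, 0.2, 0, 0, 0, 0.2, 0, 0, 0, 0.2, 0, 0, 0, 0.2, 0, 0, 0, 0.2, 0, 0, 0, 0.2, 0, 0, 0, 0.2, 0, 0, 0, 0.2, 0, 0, 0, 0.2, 0, 0, 0, 0.2]'

```text
clock: 15.67
tool_pos: [486.4, 123.3, 63.7]
ee_rot: [-180.0, 0.0, -133.2]
contact_force: [3.8, -3.4, 1.2]
width: 24.6
finger_force: 30.0
```

```bash
python3 st.py k2
python3 - <<'E'
from h import *
s,c,p,d=load('k2');b=cv2.resize(p[60:260,40:440],(800,400),interpolation=cv2.INTER_CUBIC);cv2.imwrite('pics/c6.png',b)
E
```

```text
15.6667 [486.4 123.3  63.7] [-1.7996e+02  4.0000e-02 -1.3316e+02] w 24.6 29.99960095679853 F [ 3.79 -3.38  1.24] T [-1.172 -1.11   0.264] j6 -76.0 tau6 -0.1
rest T [-1.095 -1.072  0.212] -133.2
```

View pics/c6.png

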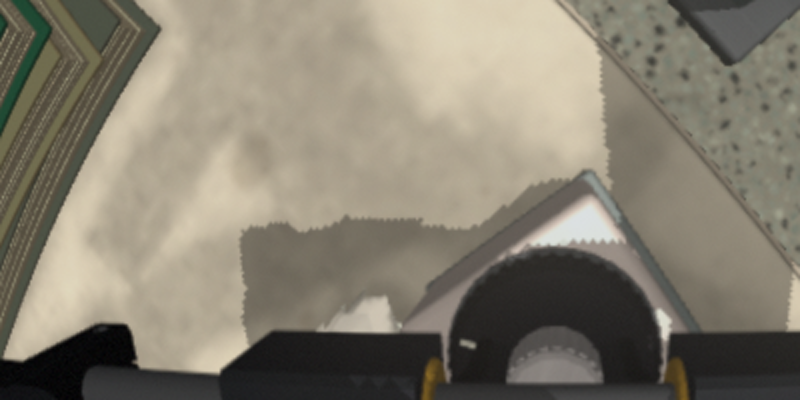

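The crop shows the fingers above the ring and the ring's white mark at (467,344). That was my tenth picture, so from here I'll work from numbers only.

Request:
jog_arm --series '[0, -0.01, 0, 0.5, 0, 0, 0, 0.5, 0, 0, 0, 0.5, 0, 0, 0, 0.5, 0, 0, 0, 0.5, 0, 0, 0, 0.4, 0, 0, 0, 0.2, 0, 0, 0, 0.2, 0, 0, 0, 0.2, 0, 0, 0, 0.2]'

```text
clock: 16.55
tool_pos: [486.5, 123.0, 63.7]
ee_rot: [-180.0, 0.0, -155.3]
contact_force: [3.2, -4.1, 1.4]
width: 25.0
finger_force: 30.0
```

```bash
cat >> st.py <<'E'
def yel(n,y0,y1,x0,x1):
    p,d=camera(n);h=cv2.cvtColor(p,cv2.COLOR_BGR2HSV);m=(abs(h[...,0].astype(int)-28)<7)&(h[...,1]>130)&(h[...,2]>60);return [b for b,_ in blobs(m,20)]
print('side',yel('side',0,0,0,0),'top',yel('top',0,0,0,0))
if len(sys.argv)>1:
    def P3(u,v):
        o,r=ray("wrist",u,v,c);return o+r*d[v,u]/(c["world_to_cam"][:3,:3]@r)[2]
    for b,_ in blobs((p.min(2)>100)&(d>0),4):
        u,v=b.round().astype(int);q=P3(u,v);R=np.hypot(*(q[:2]-[486,123.3]))
        if 80<q[2]<88 and 22<R<31:print('mark',b,q.round(1),np.degrees(np.arctan2(q[1]-123.3,q[0]-486)).round(1),R.round(1))
E
python3 st.py k3
```

```text
16.55 [486.5 123.   63.7] [-1.7998e+02  3.0000e-02 -1.5533e+02] w 25.0 29.999629558296874 F [ 3.23 -4.1   1.42] T [-1.159 -1.098  0.221] j6 -98.12 tau6 -0.1
rest T [-1.141 -1.051  0.24 ] -155.37
side [array([306.8, 222.3])] top []
```

Request:
jog_arm --series '[0, 0, 0, 0.2, 0, 0, 0, 0.2, 0, 0, 0, 0.2, 0, 0, 0, 0.2, 0, 0, 0, 0.2, 0, 0, 0, 0.2, 0, 0, 0, 0.2, 0, 0, 0, 0.2, 0, 0, 0, 0.2, 0, 0, 0, 0.2]'

```text
clock: 17.53
tool_pos: [486.6, 122.8, 63.7]
ee_rot: [-180.0, 0.0, -167.3]
contact_force: [3.3, -4.7, 1.7]
width: 25.1
finger_force: 30.0
```

```bash
python3 st.py
```

```text
17.5333 [486.6 122.8  63.7] [-1.7998e+02  3.0000e-02 -1.6733e+02] w 25.1 29.999620516318828 F [ 3.34 -4.75  1.66] T [-1.382 -1.169  0.318] j6 -110.12 tau6 -0.105
side [array([306.6, 222.4])] top []
```

Request:
jog_arm --series '[0, 0, 0, 0.2, 0, 0, 0, 0.2, 0, 0, 0, 0.2, 0, 0, 0, 0.2, 0, 0, 0, 0.2]'

```text
clock: 18.05
tool_pos: [486.6, 122.8, 63.7]
ee_rot: [-180.0, 0.0, -173.3]
contact_force: [3.9, -5.0, 1.5]
width: 25.3
finger_force: 30.0
```

```bash
python3 st.py k4
```

```text
18.05 [486.6 122.8  63.7] [-1.7998e+02  4.0000e-02 -1.7332e+02] w 25.3 29.999593830434605 F [ 3.94 -5.03  1.54] T [-1.404 -1.263  0.27 ] j6 -116.12 tau6 -0.105
rest T [-1.446 -1.21   0.207] -173.37
side [array([306.5, 222.6])] top []
```

Request:
jog_arm --series '[0, 0, 0, 0.2, 0, 0, 0, 0.2, 0, 0, 0, 0.2, 0, 0, 0, 0.2, 0, 0, 0, 0.2]'

```text
clock: 18.62
tool_pos: [486.6, 122.7, 63.7]
ee_rot: [-180.0, 0.0, -179.3]
contact_force: [3.6, -5.7, 1.6]
width: 24.8
finger_force: 30.0
```

```bash
python3 st.py
```

```text
18.6167 [486.6 122.7  63.7] [-1.7997e+02  4.0000e-02 -1.7932e+02] w 24.8 29.99960532935802 F [ 3.62 -5.71  1.62] T [-1.53  -1.313  0.303] j6 -122.12 tau6 -0.105
side [array([306.2, 222.8])] top []
```

Request:
jog_arm --series '[0, 0, 0, 0.2, 0, 0, 0, 0.2, 0, 0, 0, 0.2, 0, 0, 0, 0.2]'

```text
clock: 19.05
tool_pos: [486.6, 122.7, 63.7]
ee_rot: [-180.0, 0.0, 175.9]
contact_force: [5.2, -6.2, 2.6]
width: 24.9
finger_force: 30.0
```

```bash
python3 st.py
```

```text
19.05 [486.6 122.7  63.7] [-1.7997e+02  4.0000e-02  1.7588e+02] w 24.9 29.999659406603314 F [ 5.2  -6.18  2.63] T [-1.637 -1.359  0.311] j6 -126.92 tau6 -0.105
side [array([306.2, 222.9])] top []
```

Request:
jog_arm --series '[0, 0, 0, 0.2, 0, 0, 0, 0.2, 0, 0, 0, 0.2]'

```text
clock: 19.4
tool_pos: [486.6, 122.6, 63.6]
ee_rot: [-180.0, 0.0, 172.3]
contact_force: [4.1, -5.6, 1.7]
width: 25.0
finger_force: 30.0
```

```bash
python3 st.py
```

```text
19.4 [486.6 122.6  63.6] [-1.7997e+02  4.0000e-02  1.7228e+02] w 25.0 29.999650774989277 F [ 4.07 -5.57  1.69] T [-1.643 -1.32   0.245] j6 -130.52 tau6 -0.104
side [array([306.2, 223. ])] top []
```

Request:
jog_arm --series '[0, 0, 0, 0.2, 0, 0, 0, 0.2, 0, 0, 0, 0.2]'

```text
clock: 19.75
tool_pos: [486.6, 122.6, 63.7]
ee_rot: [-180.0, 0.0, 168.7]
contact_force: [4.3, -5.7, 1.6]
width: 25.0
finger_force: 30.0
```

```bash
python3 st.py
```

```text
19.75 [486.6 122.6  63.7] [-1.7997e+02  4.0000e-02  1.6868e+02] w 25.0 29.999641277245246 F [ 4.26 -5.74  1.65] T [-1.705 -1.33   0.271] j6 -134.12 tau6 -0.104
side [array([305.8, 223.2])] top []
```

Request:
jog_arm --series '[0, 0, 0, 0.2, 0, 0, 0, 0.2, 0, 0, 0, 0.2]'

```text
clock: 20.1
tool_pos: [486.6, 122.5, 63.7]
ee_rot: [-180.0, 0.0, 165.1]
contact_force: [3.7, -4.9, 2.5]
width: 24.8
finger_force: 30.0
```

```bash
python3 st.py
```

```text
20.1 [486.6 122.5  63.7] [-1.7997e+02  4.0000e-02  1.6508e+02] w 24.8 29.999666305957362 F [ 3.7  -4.89  2.53] T [-1.755 -1.304  0.248] j6 -137.72 tau6 -0.105
side [array([305.7, 223.4])] top []
```

Request:
jog_arm --series '[0, 0, 0, 0.2, 0, 0, 0, 0.2]'

```text
clock: 20.37
tool_pos: [486.5, 122.5, 63.6]
ee_rot: [-180.0, 0.0, 162.7]
contact_force: [4.5, -6.0, 2.2]
width: 24.9
finger_force: 30.0
```

```bash
python3 st.py
```

```text
20.3667 [486.5 122.5  63.6] [-1.7996e+02  4.0000e-02  1.6269e+02] w 24.9 29.999612740357406 F [ 4.47 -5.95  2.24] T [-1.771 -1.3    0.292] j6 -140.11 tau6 -0.112
side [array([305.7, 223.3])] top []
```

Request:
jog_arm --series '[0, 0, 0, 0.2, 0, 0, 0, 0.2]'

```text
clock: 20.63
tool_pos: [486.5, 122.5, 63.7]
ee_rot: [-180.0, 0.0, 160.3]
contact_force: [4.5, -5.9, 1.7]
width: 25.4
finger_force: 30.0
```

```bash
python3 st.py
```

```text
20.6333 [486.5 122.5  63.7] [-1.7996e+02  4.0000e-02  1.6029e+02] w 25.4 29.999647832592018 F [ 4.5  -5.85  1.7 ] T [-1.858 -1.392  0.293] j6 -142.51 tau6 -0.13
side [array([305.7, 223.3])] top []
```

Request:
jog_arm --series '[0, 0, 0, 0.2, 0, 0, 0, 0.2]'

```text
clock: 20.9
tool_pos: [486.5, 122.4, 63.7]
ee_rot: [-180.0, 0.0, 157.9]
contact_force: [4.8, -5.7, 2.1]
width: 25.0
finger_force: 30.0
```

```bash
python3 st.py
```

```text
20.9 [486.5 122.4  63.7] [-1.7996e+02  4.0000e-02  1.5790e+02] w 25.0 29.999582307063974 F [ 4.8  -5.74  2.08] T [-1.836 -1.317  0.342] j6 -144.91 tau6 -0.148
side [array([305.7, 223.4])] top []
```

Request:
jog_arm --series '[0, 0, 0, 0.2, 0, 0, 0, 0.2]'

```text
clock: 21.17
tool_pos: [486.5, 122.4, 63.7]
ee_rot: [-180.0, 0.0, 155.5]
contact_force: [3.9, -6.8, 1.2]
width: 24.8
finger_force: 30.0
```

```bash
python3 st.py
```

```text
21.1667 [486.5 122.4  63.7] [-1.7995e+02  4.0000e-02  1.5550e+02] w 24.8 29.999635219573975 F [ 3.91 -6.81  1.16] T [-1.893 -1.321  0.294] j6 -147.3 tau6 -0.167
side [array([305.7, 223.4])] top []
```

Request:
jog_arm --series '[0, 0, 0, 0.2, 0, 0, 0, 0.2]'

```text
clock: 21.43
tool_pos: [486.5, 122.4, 63.7]
ee_rot: [-180.0, 0.0, 153.1]
contact_force: [3.3, -6.3, 1.7]
width: 25.2
finger_force: 30.0
```

```bash
python3 st.py
```

```text
21.4333 [486.5 122.4  63.7] [-1.7995e+02  5.0000e-02  1.5310e+02] w 25.2 29.999565209727734 F [ 3.29 -6.28  1.74] T [-1.885 -1.38   0.377] j6 -149.7 tau6 -0.186
side [array([305.8, 223.3])] top []
```

Request:
jog_arm --series '[0, 0, 0, 0.2, 0, 0, 0, 0.2]'

```text
clock: 21.7
tool_pos: [486.5, 122.3, 63.7]
ee_rot: [-180.0, 0.0, 150.7]
contact_force: [4.8, -6.8, 0.7]
width: 24.8
finger_force: 30.0
```

```bash
python3 st.py k5; python3 st.py
```

```text
21.7 [486.5 122.3  63.7] [-1.7995e+02  5.0000e-02  1.5071e+02] w 24.8 29.99963779351674 F [ 4.76 -6.77  0.73] T [-1.925 -1.386  0.348] j6 -152.1 tau6 -0.204
rest T [-1.843 -1.329  0.398] 150.66
lid [466.2 175.8] [ 434  143   64   67 3376] [498.2 223.8  72. ]
side [array([305.6, 223.4])] top []
21.85 [486.5 122.4  63.7] [-1.7995e+02  5.0000e-02  1.5075e+02] w 24.6 30.00009407987818 F [ 3.5  -5.89  1.08] T [-1.942 -1.364  0.313] j6 -152.05 tau6 -0.337
side [array([305.6, 223.4])] top []
```

Request:
jog_arm --series '[0, 0, 0, 0, 0, 0, 0, 0, 0, 0, 0, 0, 0, 0, 0, 0, 0, 0, 0, 0, 0, 0, 0, 0]' --gripper 0.2

```text
clock: 22.45
tool_pos: [485.9, 123.2, 63.4]
ee_rot: [-180.0, -0.0, 150.7]
contact_force: [0.7, -0.4, 0.2]
width: 50.6
finger_force: 0.0
```

Request:
jog_arm --series '[0, 0, -0.2, 0, 0, 0, -0.5, 0, 0, 0, -0.8, 0, 0, 0, -0.8, 0, 0, 0, -0.3, 0, 0, 0, 0, 0, 0, 0, 0, 0]'

```text
clock: 23.03
tool_pos: [486.2, 123.3, 168.5]
ee_rot: [179.9, 0.0, 150.7]
contact_force: [-0.7, -0.4, -0.0]
width: 51.9
finger_force: 0.0
```

Run:
```python
from h import *
s,c,p,d=shot('w9');print(s['clock'],s['tool_pos'].round(1),s['ee_rot'].round(1),s['contact_force'].round(1),s['width'])
def an(t):
    s,c,p,d=load(t)
    def P3(u,v):
        o,r=ray("wrist",u,v,c);return o+r*d[v,u]/(c["world_to_cam"][:3,:3]@r)[2]
    X=[]
    for v in range(60,260):
        for u in range(120,520):
            if d[v,u]>0:
                X.append((*P3(u,v),u,v,p[v,u].min()))
    X=np.array(X);K=X[(X[:,2]>104)&(X[:,2]<108)&(np.hypot(X[:,0]-486,X[:,1]-123)<20)]
    Y=X[(X[:,2]>82)&(X[:,2]<86.5)&(np.hypot(X[:,0]-486,X[:,1]-123)<34)]
    o=(Y[:,:2].min(0)+Y[:,:2].max(0))/2;print(t,"ring c",o.round(1),"knob c",((K.min(0)+K.max(0))/2)[:2].round(1))
    R=np.hypot(*(Y[:,:2]-o).T);k=(R>16)&(R<30)&(Y[:,5]>85);a=np.degrees(np.arctan2(Y[k,1]-o[1],Y[k,0]-o[0]));print(" mark",k.sum(),np.median(a).round(1),np.percentile(a,[5,95]).round(1),np.median(R[k]).round(1))
    h=cv2.cvtColor(p,cv2.COLOR_BGR2HSV);m=(abs(h[...,0].astype(int)-28)<7)&(h[...,1]>130)&(h[...,2]>60)
    for b,st in blobs(m,100):print(' lid',b,st,plane("wrist",*b,72,c).round(1))
    J=X[(X[:,2]>44)&(X[:,2]<48)];l=(J[:,:2]-[494.4,184.5])@np.c_[[np.cos(-.1285),np.sin(-.1285)],[-np.sin(-.1285),np.cos(-.1285)]]
    k=abs(l[:,0])<20;print(' z46 y',np.histogram(l[k][:,1],bins=np.arange(-30,90,5)))
an('w7');an('w9')
```

```text
23.0333 [486.2 123.3 168.5] [179.9   0.  150.7] [-0.7 -0.4 -0. ] 51.922885828924095
w7 ring c [486.5 122.6] knob c [486.1 122.6]
 mark 35 -59.4 [-62.2 138.5] 21.2
 lid [285.8 288.9] [265 279  42  23 744] [498.7 224.6  72. ]
 z46 y (array([ 0,  7, 65,  0,  0,  0,  0,  0,  0,  0,  0,  0,  0,  0,  0,  0,  0,
        0,  0,  0,  0,  0,  0]), array([-30, -25, -20, -15, -10,  -5,   0,   5,  10,  15,  20,  25,  30,
        35,  40,  45,  50,  55,  60,  65,  70,  75,  80,  85]))
w9 ring c [486.3 122.9] knob c [486.6 123.1]
 mark 29 -59.8 [-80.6   3.5] 21.2
 lid [417.3 158.9] [ 396  137   43   45 1521] [499.8 225.3  72. ]
 z46 y (array([  0,   0,   0,   0,   0,   0,  97, 165,   7,   0,  20,   9,   5,
         3,   4,   0,   0,   0,  11,  53,  96,   2,   0]), array([-30, -25, -20, -15, -10,  -5,   0,   5,  10,  15,  20,  25,  30,
        35,  40,  45,  50,  55,  60,  65,  70,  75,  80,  85]))
```

```bash
python3 -c "
from workcell import manip
print(manip.sign_off())"
```

```text
the job is handed in; nothing more can be done
None
```

I stood the jar on the bed and clamped it against the back jaw at an estimated 8–11 N, judged from the knob's turn and torque. The outer ring stayed put (mark at −59.4° before, −59.8° after), the knob is released, and the job was handed in at about 23 s.

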